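# Set the cuvette changer to its middle position and start the reading

## Task

Push the sprung carriage of the cuvette changer in by its upright push plate until it has passed the middle catch, but not as far as the last catch, then let it go so that it springs back against the stop pin and stays at its middle position, with the rear cuvette between the two beam posts. Then press the round key on the readout box fully down and let it up again. Only push with the fingertips: lift nothing, do not touch the glass cuvettes, do not press the key before the carriage is latched, and leave the bottles and the timer where they stand.

Things in the scene. Friction and masses are not known exactly. Their poses are not given: they have to be found in the camera images.
- changer: Cuvette changer, fixed to the bench. Origin on the bench under the light beam; x axis = direction in which the carriage is pushed in (away from the robot, give or take the yaw), y left, z up. Base plate 100 mm wide, 14 mm high, x = -85 to 115 mm. Two black beam posts, x = -15..15, y = +-(27..57) mm, 72 mm high. Pin bridge x = 65..85 mm, 74 mm wide; its pin's black head is 80 mm high.
- carriage (a joint): Travel of the grey carriage along the changer's x, m: 0 = fully out (start), stop at 0.085. A damped spring drives it out with 3 N (at 0) to 8 N; pushing takes under 15 N. The sprung pin catches teeth on its way back: let go from 0.043..0.068 it latches at 0.040 (middle); let go before 0.040 it returns to 0; beyond 0.075 it latches at 0.075 (last catch) for good.
- push_face (a point): Middle of the front face (towards the robot) of the carriage's upright push plate: 44 mm wide, 9 mm thick, 16 to 86 mm above the bench. The point is 56 mm above the bench, at x = -110 mm of the changer when fully out, and moves with the carriage. Nothing of the changer stands in front of it.
- beam (a point): Middle of the light beam between the two posts, 45 mm above the bench, above the changer's origin.
- rear_cuvette: Glass cuvette 12 x 12 x 45 mm standing loose in the carriage's pocket farther from the push plate (70 mm behind the push face), 22 mm deep in it. Origin at the centre of its underside, 20 mm above the bench. It stands in the beam when the carriage is at 0.040.
- near_cuvette: Same cuvette in the pocket nearer the push plate (35 mm behind the push face). Origin at the centre of its underside, 20 mm above the bench; its top is 65 mm above the bench.
- readout: White readout box, fixed to the bench, 120 x 84 x 38 mm high, to the right of the changer. Origin at the centre of its underside, x axis away from the robot. A black display 40 mm high lies on its far half, the round key on its near half.
- key (a joint): Travel of the round grey key, m, 0 = up, 0.006 = fully down; spring, 4 N at fully down; springs back up by itself.
- key_top (a point): Centre of the key's top face (28 mm across), 60 mm above the bench when up; moves with the key, which is pressed straight down. It stands 10 mm proud of a round collar 44 mm across, at x = -32 mm of the readout box.
- brown_bottle: Small amber bottle 34 mm across, 59 mm high, standing loose; origin at the centre of its underside. Leave alone.
- pe_bottle: White plastic bottle 47 mm across, 98 mm high, standing loose; origin at the centre of its underside. Leave alone.
- lab_timer: White countdown timer 62 x 66 x 19 mm lying loose; origin at the centre of its underside. Leave alone.

How it is judged:
By the outcome, as a careful person would: the job done as asked, in the order asked, and still so for the second after the job is handed in, with the robot touching nothing.
It also fails if it takes over 48 s, if anything falls off the work surface, if the arm or the gripper's body presses on something with over 40 N, if the wrist force passes 120 N, or if a joint passes its speed limit or range.

## Robot

A 6-joint arm with a two-finger parallel gripper is mounted at the origin on a cart in front of the work surface, level with it; the furniture and walls round the work are solid. World frame = base frame: x ahead of the robot, y to its left, z up, the work surface at z = 0. Lengths are in mm, angles in rad, forces in N, time in s.
With the tool pointing down it reaches from about 275 to 750 mm from the base axis. Payload 10.2 kg.
Tool frame: the origin (TCP) lies midway between the tips of the shut fingers; the grasp point (between the pads) lies 19 mm behind it; z points along the fingers, y is the direction in which the jaws open and shut (so a half turn about z gives the same grasp; the last joint's range is limited). The gripper opens to 85 mm and grips with 20 to 120 N. Pads are 22 mm wide; open, the fingers measure 114 mm over their backs; the gripper's body (76 mm by 85 mm) begins 54 mm behind the grasp point. The pads swing forward as they close: fully open they stand 13 mm farther back than shut.
Start: joints at [1.083, 0.313, 1.498, -0, 1.331, -0.223], TCP at [137.414, 506.704, 231.294] pointing down, gripper open.
Joint ranges: [-2.94, 2.94], [-0.97, 2.17], [0.19, 2.56], [-1.23, 4.37], [0.02, 3.11], [-2.88, 2.88]. Speed limits (rad/s): [2.39, 2.39, 3.01, 3.14, 3.14, 3.14].

## Interface

Orientations are given as a unit quaternion [w, x, y, z].
In Python, from rig import sense, optics, ctrl gives the robot as it stands.
- The arm moves only by the tool play_rows, never from a script. Its argument "plan" is a list of rows, each a list of 7 numbers: the shift along the world's x, y, z in mm, then the turn, a rotation vector about the world's x, y, z in rad, then the opening, from -1 (shut) to 1 (fully open), so that 0 is half open. A call has 1 to 5 rows; each row shifts and turns the pose as measured when the row begins; what a row does not reach is not made up. A row lasts 1/12 s, in which the tool goes at most 41.7 mm and 7.16 degrees, less where a joint would pass 70% of its speed; a pose out of reach is approached as far as the arm can. A call is refused whole if a number of a shift passes 41.7 or a number of a turn 0.125, either way. A call with a gripper value outside its range is refused whole. The fingers move at their own pace and stop on an object; "grip_force" is the grip in N (left out, the last holds). Time passes only in rows, so rows that do not move let the fingers close. It gives the time, the measured TCP pose, the force and the opening at its end, in the units of the state.
- sense(): the state, without advancing time (a new reading comes with each control period).
- optics.capture(name): name is "side" or "top" or "wrist"; returns a dict with "img" (480x640x3 uint8, blue, green, red), "fx", "fy", "cx", "cy" (pixels), "world_to_cam" (4x4, takes a point from world to camera coordinates). Camera axes: x right, y up, looking along -z (the intrinsics and any distortion apply to the point x, -y, -z); pixel columns grow to the right and rows downward; lengths in mm; the calibration is good to about 2 mm. The wrist camera is an equidistant fisheye: a pixel r from the principal point sees the ray r / f radians off the axis. A picture is of the moment at which its call begins. There is no depth.
- ctrl.finish_job(): hands the job in, once; it reports no verdict.
The state is a dict: "time_s": time; "joints": joint angles; "dq": joint speeds; "tau": joint torques, N m; "eef_pos": TCP position; "ee_rot": TCP orientation; "force": force on the tool from outside, world axes, zero at the start; "wrist_torque": the same for the moment, N m; "grip_width": opening from 0.0 (shut) to 1.0 (fully open).
Only numpy, scipy, OpenCV 4.12 (cv2) and the standard library are available. Lean on these libraries where they do the work, as an engineer would, in place of code of your own. Each camera call takes 0.05 s, during which the arm holds its last target. There are 200 camera calls.

## Working session

There is one attempt and no reset: what is moved stays moved. The work goes in short steps, Python scripts to look and compute and a tool call to move; the robot and the scene stay as the last step left them, time stands still between calls to the robot, and variables do not carry over. Pictures are saved under pics/ and viewed, about 8 in all and at most 12, crops included, and the job is handed in when it is done.

Besides the shell and the picture viewer there is one more tool, called after "Emit:" as name([rows], argument=value, ...), one row to a line, values as JSON. play_rows: Moves the arm, as the interface text tells. Its arguments: {"type":"object","properties":{"plan":{"type":"array"},"grip_force":{"type":"number"}},"required":["plan"]}

```bash
mkdir -p pics
cat > h.py <<'E'
import numpy as np, cv2
from rig import sense, optics, ctrl
def snap(cam,name):
    c=optics.capture(cam); cv2.imwrite('pics/%s.png'%name,c['img']); np.save('pics/%s.npy'%name,dict((k,c[k]) for k in c if k!='img'),allow_pickle=True); return c
def load(name): return np.load('pics/%s.npy'%name,allow_pickle=True).item()
def proj(c,P):
    P=np.atleast_2d(P); M=np.array(c['world_to_cam']); q=P@M[:3,:3].T+M[:3,3]
    return np.c_[c['cx']+c['fx']*q[:,0]/-q[:,2], c['cy']+c['fy']*-q[:,1]/-q[:,2]]
def onz(c,u,v,z):
    M=np.array(c['world_to_cam']);R=M[:3,:3];o=-R.T@M[:3,3]
    d=R.T@np.array([(u-c['cx'])/c['fx'],-(v-c['cy'])/c['fy'],-1]); return o+d*(z-o[2])/d[2]
E
python3 - <<'E'
from h import *
for n in('top','side'):
    c=snap(n,n+'0'); print({k:v for k,v in c.items() if k!='img'})
print(sense())
E
```

```text
{'fx': 433.4115926107201, 'fy': 433.4115926107201, 'cx': 312.287052739593, 'cy': 239.48204306891165, 'world_to_cam': array([[ 9.08629631e-03, -9.99953873e-01,  3.11313113e-03,
         3.31454166e+00],
       [ 9.97565489e-01,  9.27976994e-03,  6.91157115e-02,
        -5.48678067e+02],
       [-6.91414125e-02,  2.47754635e-03,  9.97603793e-01,
        -1.13883367e+03],
       [ 0.00000000e+00,  0.00000000e+00,  0.00000000e+00,
         1.00000000e+00]])}
{'fx': 531.5154313946176, 'fy': 531.5154313946176, 'cx': 318.1331054404762, 'cy': 231.78027113074785, 'world_to_cam': array([[-9.80534239e-01, -1.96137202e-01,  9.09965142e-03,
         5.52555020e+02],
       [ 1.28923866e-01, -6.08180802e-01,  7.83259056e-01,
        -1.14406884e+02],
       [-1.48092006e-01,  7.69185485e-01,  6.21628867e-01,
        -1.15276866e+03],
       [ 0.00000000e+00,  0.00000000e+00,  0.00000000e+00,
         1.00000000e+00]])}
{'time_s': 0.1, 'joints': array([ 1.08257774e+00,  3.13385160e-01,  1.49831525e+00,  1.21083939e-05,
        1.33098613e+00, -2.23368217e-01]), 'dq': array([-0.00133187, -0.00084288, -0.0017622 ,  0.00056294,  0.00060063,
        0.00027643]), 'tau': array([ 2.34065388e-03, -4.12898326e+01, -2.60141748e+01, -2.27274772e-04,
        2.98749714e-03,  2.58580506e-06]), 'eef_pos': array([137.31886804, 506.5071795 , 230.81411019]), 'ee_rot': array([-1.96031768e-04,  1.32039888e-01,  9.91244253e-01, -5.10642451e-04]), 'force': array([ 0.48407446,  0.3691582 , -0.88206582]), 'wrist_torque': array([-0.0467326 , -0.01438898, -0.02293696]), 'grip_width': 1.0005209563983848}
```

View pics/top0.png

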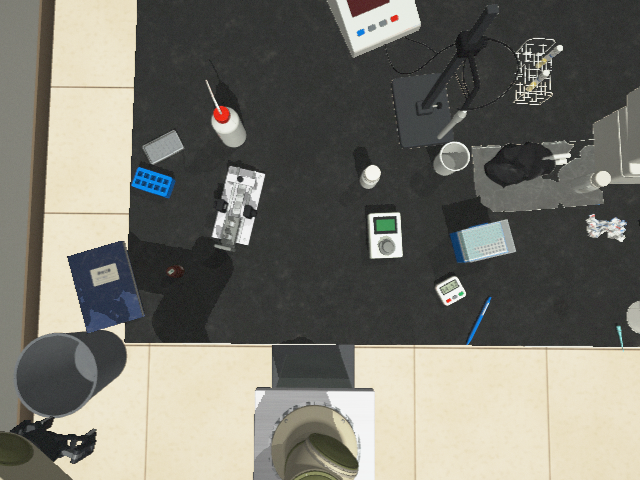

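View pics/side0.png

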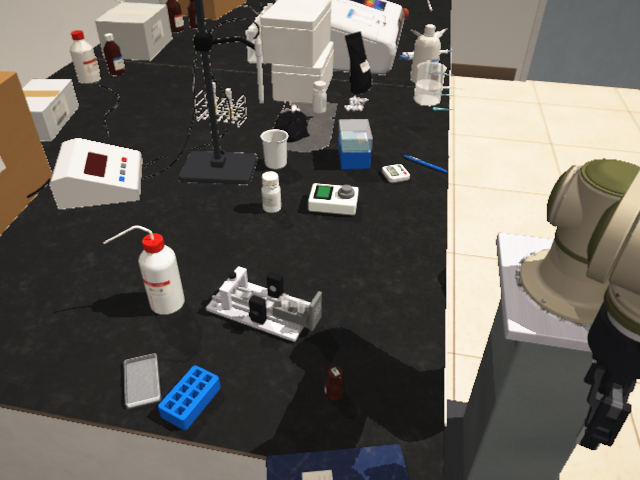

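The top view shows the changer around (240,207), the readout at (385,235), its key at (387,246), the PE bottle at (370,177) and the amber bottle at (175,271). I'll enlarge crops next.

Run:
```python
import cv2,numpy as np
t=cv2.imread('pics/top0.png');s=cv2.imread('pics/side0.png')
f=lambda im,x,y,w,h,k:cv2.resize(im[y:y+h,x:x+w],None,fx=k,fy=k,interpolation=cv2.INTER_CUBIC)
A=f(t,200,155,80,100,6);B=f(t,360,205,50,60,6)
C=np.zeros((600,800,3),np.uint8);C[:600,:480]=A;C[:360,480:780]=B
cv2.imwrite('pics/c1.png',C)
D=np.zeros((600,780,3),np.uint8);D[:390,:780]=f(s,200,265,130,65+0,6)[:390]
E=f(s,305,180,60,40,5);D[395:595,:300]=E;cv2.imwrite('pics/c2.png',D)
```

```text
(no output)
```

View pics/c1.png

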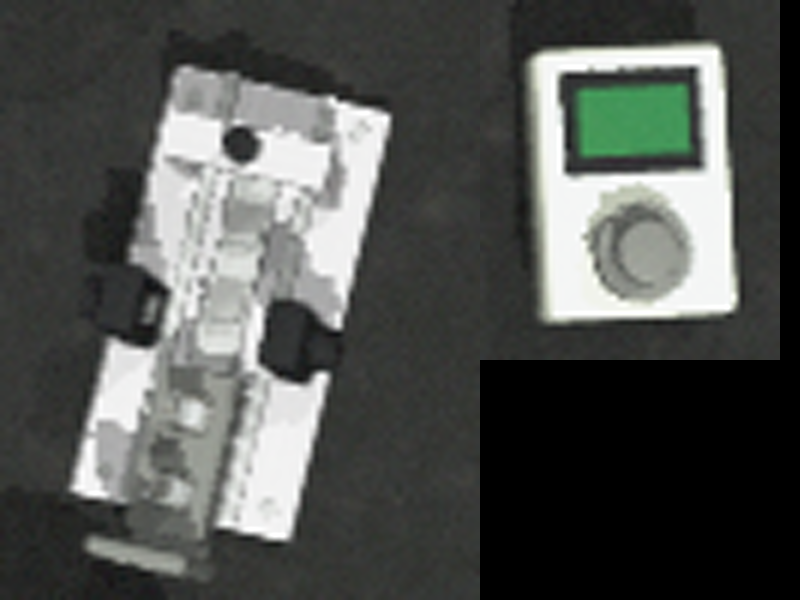

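View pics/c2.png

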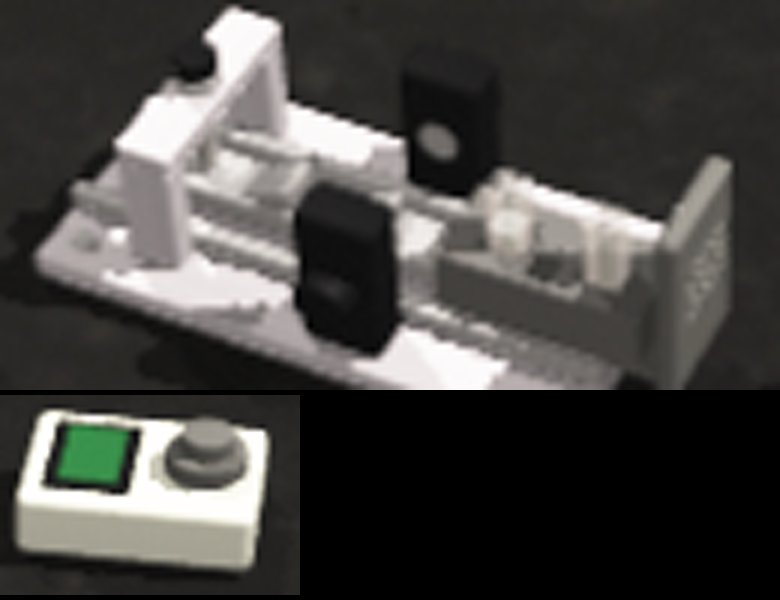

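```bash
cat > fit.py <<'E'
from h import *
from scipy.optimize import least_squares
def fit(obs,x0):
    def w(p,P):
        c,s=np.cos(p[2]),np.sin(p[2]); P=np.array(P,float); return [p[0]+c*P[0]-s*P[1],p[1]+s*P[0]+c*P[1],P[2]]
    f=lambda p:np.concatenate([(proj(cam,w(p,P))[0]-uv) for cam,P,uv in obs])
    r=least_squares(f,x0,loss='soft_l1',x_scale=[1,1,.01]); return r.x,f(r.x).reshape(-1,2),w
if __name__=='__main__':
    T,S=load('top0'),load('side0')
    a=lambda u,v:np.array([(u+.5)/6-.5+200,(v+.5)/6-.5+155]); b=lambda u,v:np.array([(u+.5)/6-.5+200,(v+.5)/6-.5+265])
    d=lambda u,v:np.array([(u-479.5)/6-.5+360,(v+.5)/6-.5+205]); e=lambda u,v:np.array([(u+.5)/5-.5+305,(v-394.5)/5-.5+180])
    tops=[(T,(115,50,14),a(174,66)),(T,(115,-50,14),a(391,111)),(T,(-85,-50,14),a(292,542)),(T,(-85,50,14),a(73,493)),(T,(75,0,80),a(241,145)),(T,(-105.5,0,86),a(136,556))]
    sides=[(S,(-110,-22,86),b(733,163)),(S,(-110,22,86),b(688,255)),(S,(-101,22,86),b(662,238)),(S,(115,50,14),b(40,250))]
    for o in(tops,sides,tops+sides):
        p,r,w=fit(o,[600,180,-.2]); print(p.round(3),np.round(r,1).tolist(),'push',np.round(w(p,(-110,0,56)),1))
    rt=[(T,(60,42,38),d(527,48)),(T,(60,-42,38),d(722,45)),(T,(-60,-42,38),d(737,315)),(T,(-60,42,38),d(541,322)),(T,(-32,0,60),d(652,252))]
    p,r,w=fit(rt,[560,-170,0]); print(p.round(3),np.round(r,1).tolist(),'key',np.round(w(p,(-32,0,60)),1))
    p,r,w=fit(rt+[(S,(-32,0,60),e(209,433))],[560,-170,0]); print(p.round(3),np.round(r,1).tolist(),'key',np.round(w(p,(-32,0,60)),1))
    print(onz(T,*d(652,252),60),onz(S,*e(209,433),60))
    print('PE',onz(T,370,185,0),'amber',onz(T,172,274,0),'timer',onz(T,450,291,19))
E
python3 fit.py
```

```text
[ 6.25690e+02  2.11624e+02 -2.10000e-01] [[0.3, -0.3], [0.0, 0.2], [-0.2, 0.2], [-0.1, 0.3], [-0.3, -0.4], [0.4, -0.1]] push [518.1 234.5  56. ]
[ 6.23049e+02  2.13189e+02 -2.25000e-01] [[1.6, -0.6], [-0.5, -0.5], [-0.6, 0.9], [0.2, 0.3]] push [515.8 237.8  56. ]
[ 6.24734e+02  2.12118e+02 -2.15000e-01] [[0.3, 0.0], [0.0, 0.6], [-0.6, 0.6], [-0.4, 0.5], [-0.4, 0.0], [-0.1, 0.3], [1.0, -1.5], [-0.9, -1.4], [-1.1, -0.0], [-0.5, 0.3]] push [517.3 235.6  56. ]
[ 5.61152e+02 -1.83025e+02  4.80000e-02] [[0.6, 0.3], [-0.1, -0.4], [-0.2, 0.0], [0.5, 0.1], [-1.1, 0.0]] key [ 529.2 -184.6   60. ]
[ 5.61011e+02 -1.82905e+02  4.70000e-02] [[0.6, 0.3], [-0.1, -0.4], [-0.2, 0.1], [0.4, 0.1], [-1.1, 0.1], [-0.2, -0.4]] key [ 529.  -184.4   60. ]
[ 529.27192886 -187.30299763   60.        ] [ 528.28904694 -182.87521438   60.        ]
PE [ 701.05922926 -148.47252616    0.        ] amber [453.08176866 385.89827444   0.        ] timer [ 415.06606474 -358.10430273   19.        ]
```

Both views put the push face at about (517, 236) with yaw -0.21, and the key at about (529, -185). The plate, box and pin sizes agree to under 1 px. Now moving with the fingers shut.

Emit:
play_rows([
  [32,-26,0,0,0,0.01,-1],
  [32,-26,0,0,0,0.01,-1],
  [32,-26,0,0,0,0.01,-1],
  [32,-26,-5,0,0,0.01,-1],
  [32,-26,-10,0,0,0.01,-1],
])

```text
time_s: 0.52
eef_pos: [294.4, 376.3, 215.8]
ee_rot: [-0.001, 0.1, 0.995, -0.0]
force: [0.5, 0.9, 0.6]
grip_width: 0.303
```

Emit:
play_rows([
  [32,-26,-10,0,0,0,-1],
  [32,-26,-10,0,0,0,-1],
  [32,-26,-10,0,0,0,-1],
  [32,-26,-10,0,0,0,-1],
  [25,-20,-10,0,0,0,-1],
])

```text
time_s: 0.93
eef_pos: [445.8, 250.3, 165.9]
ee_rot: [-0.0, 0.1, 0.995, 0.0]
force: [-0.5, 0.5, -0.5]
grip_width: 0.0
```

Emit:
play_rows([
  [10,-2,-30,0,0,-0.013,-1],
  [3,0,-35,0,0,0,-1],
  [0,0,-30,0,0,0,-1],
  [0,0,-21,0,0,0,-1],
  [0,0,0,0,0,0,-1],
])

```text
time_s: 1.35
eef_pos: [463.7, 241.5, 43.0]
ee_rot: [-0.0, 0.112, 0.994, -0.0]
force: [0.6, 0.5, 0.5]
grip_width: 0.001
```

Run:
```python
from h import *
c=snap('wrist','w1');s=snap('side','s1')['img'];t=snap('top','t1')['img']
print(sense()['eef_pos'],sense()['force'])
f=lambda im,x,y,w,h,k:cv2.resize(im[y:y+h,x:x+w],None,fx=k,fy=k,interpolation=cv2.INTER_CUBIC)
C=np.zeros((600,800,3),np.uint8);C[:300,:400]=cv2.resize(c['img'],(400,300));C[:300,400:]=f(t,195,160,100,75,4);C[300:,:]=f(s,200,250,160,60,5)
cv2.imwrite('pics/c3.png',C)
```

```text
[466.30183674 242.61907614  47.95938292] [-0.32383726 -0.42456611  0.15602641]
```

View pics/c3.png

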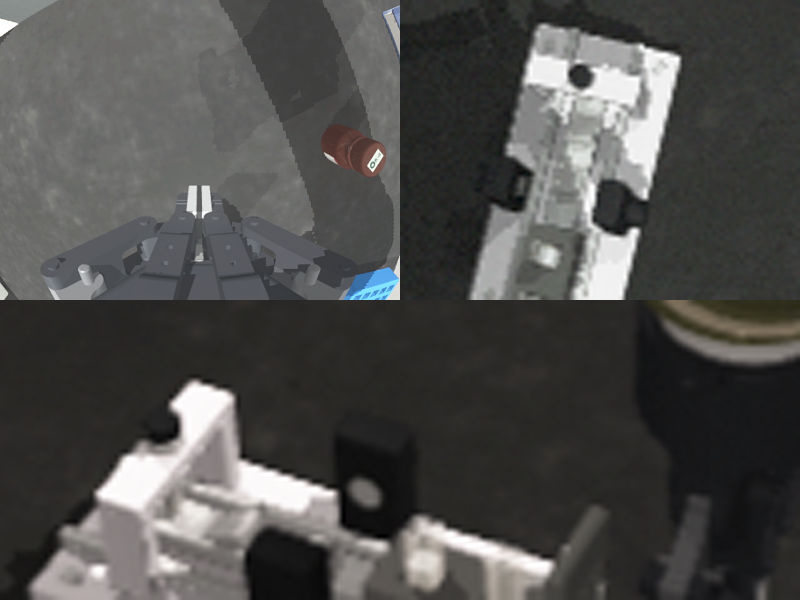

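The fingertips are shut and hang low in front of the push plate: the plate is at side-crop (590,550) and the tips at (690,540). Side clearance is fine. Advancing.

Emit:
play_rows([
  [9,2,1,0,0,0,-1],
  [9,0,1,0,0,0,-1],
  [7,-1.5,0,0,0,0,-1],
  [4,-1,0,0,0,0,-1],
  [0,0,0,0,0,0,-1],
])

```text
time_s: 1.92
eef_pos: [499.7, 243.9, 58.6]
ee_rot: [0.01, 0.11, 0.994, 0.003]
force: [0.8, 0.2, 0.5]
grip_width: -0.004
```

Emit:
play_rows([
  [5,-1,0,0,0,0,-1],
  [3,-0.6,0,0,0,0,-1],
  [0,0,0,0,0,0,-1],
])

```text
time_s: 2.17
eef_pos: [508.5, 242.3, 60.0]
ee_rot: [0.011, 0.11, 0.994, 0.004]
force: [-0.2, 0.8, -0.1]
grip_width: 0.002
```

Emit:
play_rows([
  [0,-2.5,-4,0,0,0,-1],
  [0,-1,-2,0,0,0,-1],
  [0,0,0,0,0,0,-1],
  [0,0,0,0,0,0,-1],
])

```text
time_s: 2.5
eef_pos: [507.8, 238.3, 52.9]
ee_rot: [0.01, 0.11, 0.994, 0.004]
force: [-1.2, 0.1, -0.0]
grip_width: 0.001
```

Emit:
play_rows([
  [3,-0.6,0,0,0,0,-1],
  [3,-0.6,0,0,0,0,-1],
  [0,0,0,0,0,0,-1],
])

```text
time_s: 2.75
eef_pos: [512.7, 237.2, 52.7]
ee_rot: [0.008, 0.11, 0.994, 0.003]
force: [-2.8, 0.2, 2.3]
grip_width: 0.007
```

Emit:
play_rows([
  [8,-1.7,0,0,0,0,-1],
  [8,-1.7,0,0,0,0,-1],
  [8,-1.7,0,0,0,0,-1],
  [6,-1.3,0,0,0,0,-1],
  [0,0,0,0,0,0,-1],
])

```text
time_s: 3.17
eef_pos: [539.2, 231.4, 52.5]
ee_rot: [0.001, 0.109, 0.994, 0.002]
force: [-8.4, 1.5, 4.8]
grip_width: -0.001
```

Emit:
play_rows([
  [7,-1.5,0,0,0,0,-1],
  [7,-1.5,0,0,0,0,-1],
  [4,-1,0,0,0,0,-1],
  [0,0,0,0,0,0,-1],
  [0,0,0,0,0,0,-1],
])

```text
time_s: 3.58
eef_pos: [554.2, 228.1, 52.3]
ee_rot: [-0.003, 0.109, 0.994, 0.001]
force: [-6.0, -0.8, 3.9]
grip_width: 0.002
```

Run:
```python
from h import *
s=snap('side','s2')['img'];t=snap('top','t2')['img']
print(sense()['eef_pos'],sense()['force'])
f=lambda im,x,y,w,h,k:cv2.resize(im[y:y+h,x:x+w],None,fx=k,fy=k,interpolation=cv2.INTER_CUBIC)
C=f(s,200,260,130,80,6)
cv2.imwrite('pics/c4.png',C)
S=load('side0');p=[624.7,212.1,-.213];c_,s_=np.cos(p[2]),np.sin(p[2])
for q in(0,40,50,55,60,68):
  P=[[p[0]+c_*x-s_*y,p[1]+s_*x+c_*y,z] for x,y,z in((-110+q,-22,86),(-110+q,22,86),(-101+q,22,86),(-101+q,-22,86))]
  uv=proj(S,P);print(q,np.round((uv-[200,260]+.5)*6-.5).tolist())
```

```text
[554.06360548 228.15632765  52.31672505] [-5.83067083 -0.04391486  3.11198556]
0 [[739.0, 184.0], [683.0, 276.0], [656.0, 267.0], [713.0, 175.0]]
40 [[625.0, 148.0], [565.0, 238.0], [539.0, 229.0], [599.0, 140.0]]
50 [[596.0, 139.0], [536.0, 228.0], [510.0, 220.0], [571.0, 131.0]]
55 [[582.0, 134.0], [522.0, 224.0], [496.0, 215.0], [557.0, 126.0]]
60 [[568.0, 130.0], [508.0, 219.0], [482.0, 211.0], [543.0, 122.0]]
68 [[546.0, 123.0], [485.0, 212.0], [459.0, 203.0], [521.0, 115.0]]
```

View pics/c4.png

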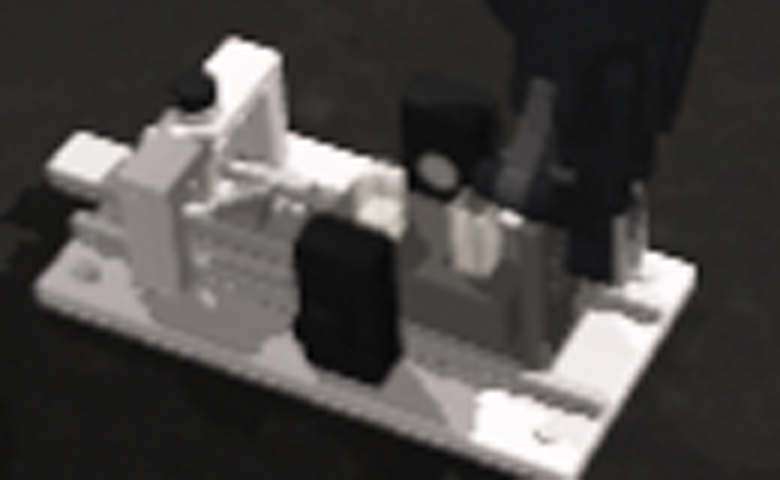

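Side crop: the rear cuvette top has moved from u≈508 to 380 and the near one from 605 to 475, so travel is about 45 mm. That agrees with the TCP displacement. I'll push about 10 mm further, towards the middle of the window.

Emit:
play_rows([
  [5,-1.1,0,0,0,0,-1],
  [5,-1.1,0,0,0,0,-1],
  [2,-0.4,0,0,0,0,-1],
  [0,0,0,0,0,0,-1],
  [0,0,0,0,0,0,-1],
])

```text
time_s: 4.1
eef_pos: [561.9, 226.3, 52.4]
ee_rot: [-0.008, 0.108, 0.994, 0.0]
force: [-6.8, 0.3, 4.3]
grip_width: 0.004
```

Run:
```python
from h import *
s=snap('side','s3')['img']
print(sense()['eef_pos'],sense()['force'])
# shift of patch incl. cuvettes between s2 and s3, and s0->s3
a=cv2.imread('pics/side0.png');b=cv2.imread('pics/s2.png')
tm=b[288:306,268:284]; r=cv2.matchTemplate(s[270:320,240:300],tm,cv2.TM_CCOEFF_NORMED); print(cv2.minMaxLoc(r), 'ref loc',28,18)
```

```text
[561.78641409 226.36372784  52.38734624] [-7.08000291  1.05311169  4.59644257]
(-0.7383909225463867, 0.6651239991188049, (2, 20), (25, 17)) ref loc 28 18
```

Travel is about 53 mm, inside 43–68. Backing off along the push line.

Emit:
play_rows([
  [-8,1.7,0,0,0,0,-1],
  [-12,2.6,0,0,0,0,-1],
  [-20,4.3,0,0,0,0,-1],
  [-20,4.3,0,0,0,0,-1],
  [-20,4.3,0,0,0,0,-1],
])

```text
time_s: 4.57
eef_pos: [481.3, 243.4, 52.0]
ee_rot: [-0.005, 0.109, 0.994, 0.001]
force: [1.3, -0.4, 0.5]
grip_width: -0.002
```

Emit:
play_rows([
  [-10,2,0,0,0,0,-1],
  [0,0,30,0,0,0,-1],
  [0,0,40,0,0,0,-1],
  [0,0,30,0,0,0,-1],
  [-10,-20,0,0,0,0,-1],
])

```text
time_s: 4.98
eef_pos: [455.2, 227.5, 154.2]
ee_rot: [-0.005, 0.106, 0.994, 0.0]
force: [0.9, -0.1, -0.4]
grip_width: -0.001
```

Emit:
play_rows([
  [0,-40,0,0,0,0,-1],
  [0,-40,0,0,0,0,-1],
  [5,-40,0,0,0,0,-1],
  [5,-40,0,0,0,0,-1],
  [5,-40,0,0,0,0,-1],
])

```text
time_s: 5.4
eef_pos: [467.9, 24.7, 157.4]
ee_rot: [0.001, 0.101, 0.995, 0.001]
force: [0.8, 1.7, 0.2]
grip_width: 0.002
```

Run:
```python
from h import *
s=snap('side','s4')['img'];t=snap('top','t4')['img']
print(sense()['eef_pos'],sense()['force'])
f=lambda im,x,y,w,h,k:cv2.resize(im[y:y+h,x:x+w],None,fx=k,fy=k,interpolation=cv2.INTER_CUBIC)
C=np.zeros((560,800,3),np.uint8);C[:320,:520]=f(s,200,260,130,80,4);C[:400,520:]=f(t,205,155,70,100,4);C[320:560,:520]=f(s,240,180,130,60,4)
cv2.imwrite('pics/c5.png',C)
```

```text
[468.82886576  21.5822281  157.3759056 ] [ 0.12076621 -0.39088204  0.0678299 ]
```

View pics/c5.png

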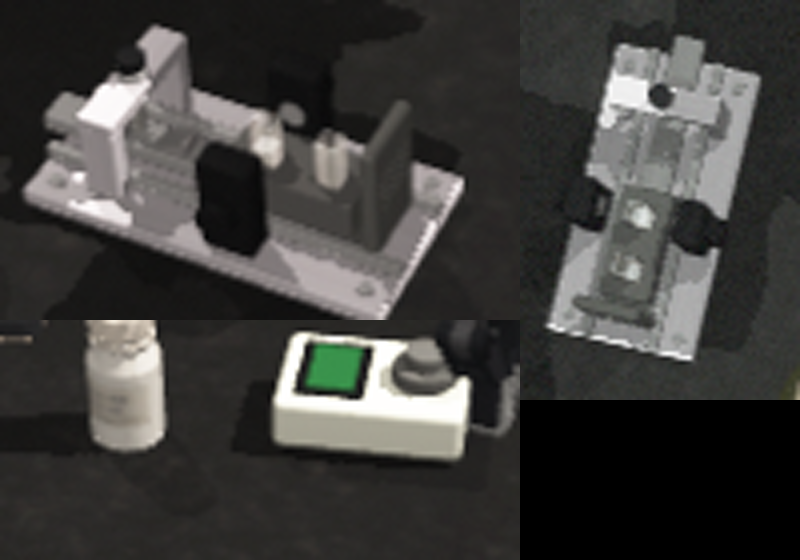

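Latched at the middle: the rear cuvette (side crop 268,135; top crop 638,215) stands between the posts, and its shift of about 38 mm agrees with 40. Next is the key.

Emit:
play_rows([
  [14,-40,0,0,0,0,-1],
  [14,-40,0,0,0,0,-1],
  [14,-40,-10,0,0,0,-1],
  [12,-40,-15,0,0,0,-1],
  [3,-25,-15,0,0,0,-1],
])

```text
time_s: 5.92
eef_pos: [524.6, -157.0, 121.3]
ee_rot: [0.008, 0.102, 0.995, -0.002]
force: [0.4, 0.8, -0.1]
grip_width: 0.003
```

Emit:
play_rows([
  [0,-14,-15,0,0,0,-1],
  [0,0,-10,0,0,0,-1],
  [0,0,0,0,0,0,-1],
  [0,0,0,0,0,0,-1],
])

```text
time_s: 6.25
eef_pos: [524.3, -175.8, 92.0]
ee_rot: [0.008, 0.104, 0.995, -0.002]
force: [0.3, -0.1, 0.9]
grip_width: -0.002
```

Emit:
play_rows([
  [4,-8,0,0,0,0,-1],
  [0,0,-6,0,0,0,-1],
  [0,0,-6,0,0,0,-1],
  [0,0,-2,0,0,0,-1],
  [0,0,0,0,0,0,-1],
])

```text
time_s: 6.67
eef_pos: [530.1, -182.6, 79.5]
ee_rot: [0.01, 0.103, 0.995, -0.004]
force: [-0.7, -0.4, -0.4]
grip_width: -0.001
```

Run:
```python
from h import *
s=snap('side','s5')['img'];t=snap('top','t5')['img']
print(sense()['eef_pos'],sense()['force'])
f=lambda im,x,y,w,h,k:cv2.resize(im[y:y+h,x:x+w],None,fx=k,fy=k,interpolation=cv2.INTER_CUBIC)
C=np.hstack([f(s,300,150,80,80,5),f(t,345,195,80,80,5)])
cv2.imwrite('pics/c6.png',C)
```

```text
[ 530.19419265 -182.71707608   79.8328214 ] [ 1.21756018e+00  1.01333696e-03 -1.62474102e-01]
```

View pics/c6.png

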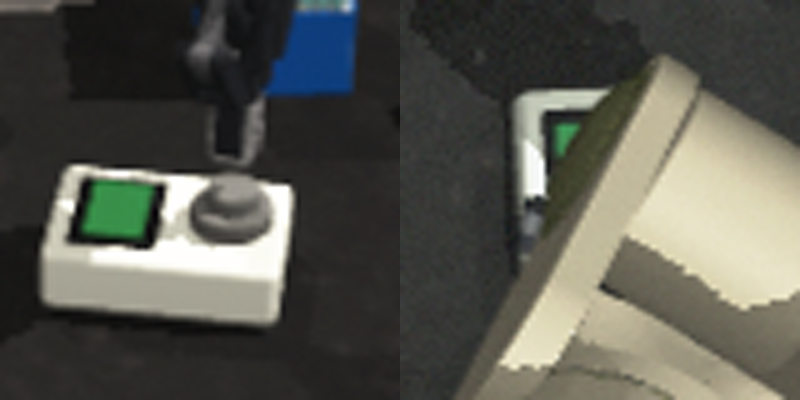

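The fingertips (234,162) are right above the key (234,187). Pressing until the force rises past the spring's 4 N at the end stop.

Emit:
play_rows([
  [-0.5,-2,-6,0,0,0,-1],
  [0,0,-5,0,0,0,-1],
  [0,0,-3,0,0,0,-1],
  [0,0,-2,0,0,0,-1],
  [0,0,0,0,0,0,-1],
])

```text
time_s: 7.18
eef_pos: [529.7, -184.8, 62.5]
ee_rot: [0.01, 0.102, 0.995, -0.004]
force: [-0.0, 0.5, -0.3]
grip_width: -0.002
```

Emit:
play_rows([
  [0,0,-2,0,0,0,-1],
  [0,0,-2,0,0,0,-1],
  [0,0,-1,0,0,0,-1],
  [0,0,0,0,0,0,-1],
])

```text
time_s: 7.52
eef_pos: [529.8, -184.8, 57.3]
ee_rot: [0.01, 0.102, 0.995, -0.004]
force: [-1.0, 0.7, 2.9]
grip_width: 0.001
```

Emit:
play_rows([
  [0,0,-1.5,0,0,0,-1],
  [0,0,-1.5,0,0,0,-1],
  [0,0,0,0,0,0,-1],
])

```text
time_s: 7.77
eef_pos: [529.8, -184.9, 54.7]
ee_rot: [0.011, 0.102, 0.995, -0.004]
force: [-1.8, -0.1, 3.6]
grip_width: 0.0
```

Emit:
play_rows([
  [0,0,-1.5,0,0,0,-1],
  [0,0,0,0,0,0,-1],
])

```text
time_s: 7.93
eef_pos: [529.9, -184.9, 54.2]
ee_rot: [0.011, 0.102, 0.995, -0.004]
force: [-2.6, 1.0, 3.8]
grip_width: -0.001
```

Emit:
play_rows([
  [0,0,-2,0,0,0,-1],
  [0,0,-2,0,0,0,-1],
  [0,0,-2,0,0,0,-1],
  [0,0,0,0,0,0,-1],
])

```text
time_s: 8.27
eef_pos: [530.0, -184.9, 54.7]
ee_rot: [0.011, 0.102, 0.995, -0.005]
force: [-2.0, 0.9, 3.2]
grip_width: -0.001
```

Emit:
play_rows([
  [0,0,-4,0,0,0,-1],
  [0,0,-4,0,0,0,-1],
])

```text
time_s: 8.43
eef_pos: [530.6, -185.2, 53.0]
ee_rot: [0.012, 0.101, 0.995, -0.006]
force: [-23.6, 11.5, 58.3]
grip_width: 0.005
```

The key is firmly on its end stop (58 N, under the 120 N wrist limit, and pressed by the fingertips). Lifting off now.

Emit:
play_rows([
  [0,0,4,0,0,0,-1],
  [0,0,10,0,0,0,-1],
  [0,0,25,0,0,0,-1],
  [0,0,35,0,0,0,-1],
  [-10,0,35,0,0,0,-1],
])

```text
time_s: 8.85
eef_pos: [518.4, -183.5, 161.7]
ee_rot: [0.008, 0.101, 0.995, -0.004]
force: [0.7, -0.5, 0.1]
grip_width: 0.001
```

Emit:
play_rows([
  [-30,20,10,0,0,0,-1],
  [-30,30,0,0,0,0,-1],
  [-30,30,0,0,0,0,-1],
  [0,0,0,0,0,0,-1],
  [0,0,0,0,0,0,-1],
])

```text
time_s: 9.27
eef_pos: [425.7, -102.3, 179.1]
ee_rot: [0.014, 0.102, 0.995, -0.006]
force: [-0.1, 0.2, 0.2]
grip_width: 0.003
```

Run:
```python
from h import *
s=snap('side','s6')['img'];t=snap('top','t6')['img']
print(sense()['eef_pos'],sense()['force'])
a=cv2.imread('pics/s4.png')
f=lambda im,x,y,w,h,k:cv2.resize(im[y:y+h,x:x+w],None,fx=k,fy=k,interpolation=cv2.INTER_CUBIC)
C=np.zeros((560,800,3),np.uint8);C[:320,:520]=f(s,200,260,130,80,4);C[:400,520:]=f(t,205,155,70,100,4);C[320:560,:520]=f(s,255,150,173,80,3)[:240,:519+1][:,:519] if 0 else cv2.resize(s[150:230,255:428],(520,240))
cv2.imwrite('pics/c7.png',C)
```

```text
[ 426.34667245 -103.01280208  178.71510338] [0.02456768 0.72933132 0.11321066]
```

View pics/c7.png

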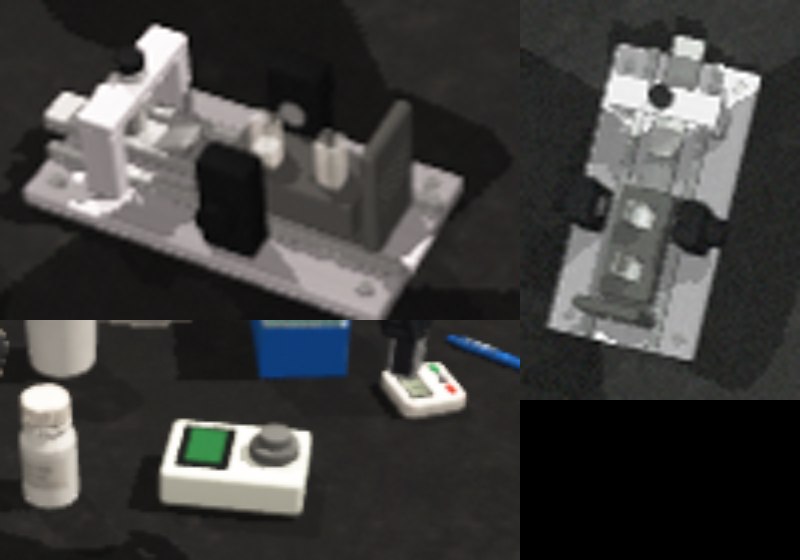

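The carriage is unchanged at the middle: rear cuvette at side crop (268,135). The key is up at (272,438), and the PE bottle and timer stand where they were. Handing in.

```bash
python3 -c "
from rig import ctrl; print(ctrl.finish_job())"
```

```text
the job is handed in; nothing more can be done
None
```

I pushed the carriage in by its push plate to about 53 mm and let it go. It sprang back and latched at the middle, with the rear cuvette between the beam posts. I then pressed the key onto its end stop, let it up and handed the job in at about 9.4 s.

- **Carriage:** the last side and top pictures show it still latched at the middle. The cuvettes' pixel shift gave about 38 mm of travel, against the nominal 40 mm. The plate edges gave a slightly lower reading than the cuvettes while I was pushing (41–44 mm against 45 mm).
- **Key:** the tool stopped 53 to 54 mm above the bench, where the key top should be when fully down. The wrist force peaked at about 64 N in total (58 N of it vertical), more than needed but under the 120 N limit. The key is up again in the last picture.
- **Other objects:** the PE bottle and the timer stand where they were. I did not look at the amber bottle again at the end; the arm passed over it only on the way in, more than 100 mm above its top. The gripper is clear of everything.

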